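Pack the tin carrier snug with spacer bars

TASK

Pack the gap between the fixed fence and the sprung tin carrier with the loose spacer bars, one at a time, each standing on edge as it does on the mat and pushed along the lane fully home against the end stop, until the pack is snug: the carrier clearly pushed back off its rest post, with no bar more than that takes. Leave the bars that are not needed well clear of the lane, and do not disturb the bottle, can and wrench.

Things in the scene. Friction and masses are not known exactly. Their poses are not given: they have to be found in the camera images.
- fixture: Aluminium base plate 250 x 215 x 6 mm, fixed on the bench, with an open-topped lane along its x; +x points into the lane, away from the robot (yaw within 0.2 rad). Origin at bench level: x = 0 where the carrier's cheek becomes straight, y = 0 the plane of the cheek's face at rest. Plate: x -155 to 95, y -65 to 150, top (lane floor) z 6 mm. Grey spring housing: x 5 to 65, y 125 to 147, top z 42 mm.
- end_stop (a point): Middle of the face of the steel end stop that closes the lane: fixture x 60, y -17.5, z 19 mm. The stop is 12 mm thick, y -60 to 25, top z 32 mm.
- rest_post (a point): Centre of the fixed rest post (14 x 12 mm), at its top: fixture x 83, y 22, z 36 mm. The carrier's lug rests against its +y side; a gap opens there when the carrier is pushed back.
- carrier (a joint): Sprung tin carrier, +y side of the lane, slides along fixture y; the value is how far it is pushed back from rest, 0 to 0.030 m. Under 1 mm counts as still loose. Its spring pushes it towards the fence: 3 N at 0, 5.3 N at 15 mm.
- cheek (a point): Point on the carrier's steel cheek face where it becomes straight (fixture x 0, y 0, z 25 mm at rest; moves with the carrier). The face is straight for x 0 to 58, z 8 to 42 mm; before that a lead-in flares 30 degrees away from the lane, from (x 0, y 0) to (x -32, y 18.5 mm), 6 mm thick, so that a bar pushed in end-on wedges the carrier aside.
- tin_top (a point): Top centre of the gold oil tin fixed on the carrier, 76 (x) x 58 (y) x 130 mm tall: at rest fixture x 38, y 60, z 146 mm; its handle and cap rise to z 171 mm.
- fence: Fixed steel fence, other side of the lane (-y). Origin at bench level on its lane-side face, at fixture x = 0; its x axis is parallel to the fixture's. The face runs from x -35 to 60 mm, top z 40 mm; in front a lead-in flares 30 degrees to (x -47, y -7 mm). The fence is 12 mm thick with a 12 mm wide foot behind, to -y. The gap at rest is minus its y in the fixture's frame: 14 to 32 mm, different each time (two or three bars).
- lane_home (a point): Point on the lane floor at fixture x 10, y -12, z 6 mm; a bar fully home has its centre at fixture x = 10 mm and so sticks out 40 mm in front of x = 0. A bar counts as clear of the lane when its centre is over 140 mm from this point.
- mat: Black rubber mat 170 x 260 mm, 2 mm thick, fixed on the bench to the robot's right; the bars start on it side by side.
- bar1: One of four identical aluminium spacer bars, 100 long (x) x 12 thick (y) x 22 mm high (z), about 80 g, standing on its 12 mm edge, lying roughly along the mat's x axis about 62 mm from the next. Origin at the centre of its underside; both ends are alike.
- bar2: One of four identical aluminium spacer bars, 100 long (x) x 12 thick (y) x 22 mm high (z), about 80 g, standing on its 12 mm edge, lying roughly along the mat's x axis about 62 mm from the next. Origin at the centre of its underside; both ends are alike.
- bar3: One of four identical aluminium spacer bars, 100 long (x) x 12 thick (y) x 22 mm high (z), about 80 g, standing on its 12 mm edge, lying roughly along the mat's x axis about 62 mm from the next. Origin at the centre of its underside; both ends are alike.
- bar4: One of four identical aluminium spacer bars, 100 long (x) x 12 thick (y) x 22 mm high (z), about 80 g, standing on its 12 mm edge, lying roughly along the mat's x axis about 62 mm from the next. Origin at the centre of its underside; both ends are alike.
- oil_bottle: Bystander: green glass bottle, 60 mm across, 200 mm tall, origin at its foot.
- sample_can: Bystander: plain can, 66 mm across, 90 mm tall, origin at its foot.
- wrench: Bystander: steel wrench about 180 mm long lying on the bench, left of the fixture.
Things that resemble listed ones, but are neither listed nor needed, are in the scene too. What is shaped like the bar1 but orange or yellow is not meant.

How it is judged (in metres and radians):
On the way, in this order (a step that is already met when the one before it is completed fails the run):
1. one bar is fully home in the lane, the other three clear of it ((((x of bar1 in the frame of fixture above 0.004 m and horizontal distance between bar1 and lane_home below 0.03 m and z of bar1 in the frame of fixture below 0.01 m and angle between bar1's own z axis and vertical below 0.12 rad and angle between the x axis of bar1 and the x axis of fixture, either way round below 0.35 rad) and horizontal distance between each of bar2, bar3, bar4 and lane_home above 0.14 m) or (horizontal distance between each of bar1, bar3, bar4 and lane_home above 0.14 m and (x of bar2 in the frame of fixture above 0.004 m and horizontal distance between bar2 and lane_home below 0.03 m and z of bar2 in the frame of fixture below 0.01 m and angle between bar2's own z axis and vertical below 0.12 rad and angle between the x axis of bar2 and the x axis of fixture, either way round below 0.35 rad)) or (horizontal distance between each of bar1, bar2, bar4 and lane_home above 0.14 m and (x of bar3 in the frame of fixture above 0.004 m and horizontal distance between bar3 and lane_home below 0.03 m and z of bar3 in the frame of fixture below 0.01 m and angle between bar3's own z axis and vertical below 0.12 rad and angle between the x axis of bar3 and the x axis of fixture, either way round below 0.35 rad)) or (horizontal distance between each of bar1, bar2, bar3 and lane_home above 0.14 m and (x of bar4 in the frame of fixture above 0.004 m and horizontal distance between bar4 and lane_home below 0.03 m and z of bar4 in the frame of fixture below 0.01 m and angle between bar4's own z axis and vertical below 0.12 rad and angle between the x axis of bar4 and the x axis of fixture, either way round below 0.35 rad)))), for 0.2 s.
2. two bars are fully home, the other two clear of the lane ((((x of bar1 in the frame of fixture above 0.004 m and horizontal distance between bar1 and lane_home below 0.03 m and z of bar1 in the frame of fixture below 0.01 m and angle between bar1's own z axis and vertical below 0.12 rad and angle between the x axis of bar1 and the x axis of fixture, either way round below 0.35 rad) and (x of bar2 in the frame of fixture above 0.004 m and horizontal distance between bar2 and lane_home below 0.03 m and z of bar2 in the frame of fixture below 0.01 m and angle between bar2's own z axis and vertical below 0.12 rad and angle between the x axis of bar2 and the x axis of fixture, either way round below 0.35 rad) and horizontal distance between each of bar3, bar4 and lane_home above 0.14 m) or ((x of bar1 in the frame of fixture above 0.004 m and horizontal distance between bar1 and lane_home below 0.03 m and z of bar1 in the frame of fixture below 0.01 m and angle between bar1's own z axis and vertical below 0.12 rad and angle between the x axis of bar1 and the x axis of fixture, either way round below 0.35 rad) and horizontal distance between each of bar2, bar4 and lane_home above 0.14 m and (x of bar3 in the frame of fixture above 0.004 m and horizontal distance between bar3 and lane_home below 0.03 m and z of bar3 in the frame of fixture below 0.01 m and angle between bar3's own z axis and vertical below 0.12 rad and angle between the x axis of bar3 and the x axis of fixture, either way round below 0.35 rad)) or ((x of bar1 in the frame of fixture above 0.004 m and horizontal distance between bar1 and lane_home below 0.03 m and z of bar1 in the frame of fixture below 0.01 m and angle between bar1's own z axis and vertical below 0.12 rad and angle between the x axis of bar1 and the x axis of fixture, either way round below 0.35 rad) and horizontal distance between each of bar2, bar3 and lane_home above 0.14 m and (x of bar4 in the frame of fixture above 0.004 m and horizontal distance between bar4 and lane_home below 0.03 m and z of bar4 in the frame of fixture below 0.01 m and angle between bar4's own z axis and vertical below 0.12 rad and angle between the x axis of bar4 and the x axis of fixture, either way round below 0.35 rad)) or (horizontal distance between each of bar1, bar4 and lane_home above 0.14 m and (x of bar2 in the frame of fixture above 0.004 m and horizontal distance between bar2 and lane_home below 0.03 m and z of bar2 in the frame of fixture below 0.01 m and angle between bar2's own z axis and vertical below 0.12 rad and angle between the x axis of bar2 and the x axis of fixture, either way round below 0.35 rad) and (x of bar3 in the frame of fixture above 0.004 m and horizontal distance between bar3 and lane_home below 0.03 m and z of bar3 in the frame of fixture below 0.01 m and angle between bar3's own z axis and vertical below 0.12 rad and angle between the x axis of bar3 and the x axis of fixture, either way round below 0.35 rad)) or (horizontal distance between each of bar1, bar3 and lane_home above 0.14 m and (x of bar2 in the frame of fixture above 0.004 m and horizontal distance between bar2 and lane_home below 0.03 m and z of bar2 in the frame of fixture below 0.01 m and angle between bar2's own z axis and vertical below 0.12 rad and angle between the x axis of bar2 and the x axis of fixture, either way round below 0.35 rad) and (x of bar4 in the frame of fixture above 0.004 m and horizontal distance between bar4 and lane_home below 0.03 m and z of bar4 in the frame of fixture below 0.01 m and angle between bar4's own z axis and vertical below 0.12 rad and angle between the x axis of bar4 and the x axis of fixture, either way round below 0.35 rad)) or (horizontal distance between each of bar1, bar2 and lane_home above 0.14 m and (x of bar3 in the frame of fixture above 0.004 m and horizontal distance between bar3 and lane_home below 0.03 m and z of bar3 in the frame of fixture below 0.01 m and angle between bar3's own z axis and vertical below 0.12 rad and angle between the x axis of bar3 and the x axis of fixture, either way round below 0.35 rad) and (x of bar4 in the frame of fixture above 0.004 m and horizontal distance between bar4 and lane_home below 0.03 m and z of bar4 in the frame of fixture below 0.01 m and angle between bar4's own z axis and vertical below 0.12 rad and angle between the x axis of bar4 and the x axis of fixture, either way round below 0.35 rad)))), for 0.2 s.
At the end, for the whole second after the job is handed in: The bars in the lane stand on edge side by side in the lane, each within 6 mm of fully home against the end stop and square to it (0.08 rad), the remaining bars with their centres over 140 mm from the lane's home point; the carrier is pushed back between 1 and 15 mm from rest; all at rest (((x of bar1 in the frame of fixture above 0.004 m and horizontal distance between bar1 and lane_home below 0.03 m and z of bar1 in the frame of fixture below 0.01 m and angle between bar1's own z axis and vertical below 0.12 rad and angle between the x axis of bar1 and the x axis of fixture, either way round below 0.08 rad) or horizontal distance between bar1 and lane_home above 0.14 m) and ((x of bar2 in the frame of fixture above 0.004 m and horizontal distance between bar2 and lane_home below 0.03 m and z of bar2 in the frame of fixture below 0.01 m and angle between bar2's own z axis and vertical below 0.12 rad and angle between the x axis of bar2 and the x axis of fixture, either way round below 0.08 rad) or horizontal distance between bar2 and lane_home above 0.14 m) and ((x of bar3 in the frame of fixture above 0.004 m and horizontal distance between bar3 and lane_home below 0.03 m and z of bar3 in the frame of fixture below 0.01 m and angle between bar3's own z axis and vertical below 0.12 rad and angle between the x axis of bar3 and the x axis of fixture, either way round below 0.08 rad) or horizontal distance between bar3 and lane_home above 0.14 m) and ((x of bar4 in the frame of fixture above 0.004 m and horizontal distance between bar4 and lane_home below 0.03 m and z of bar4 in the frame of fixture below 0.01 m and angle between bar4's own z axis and vertical below 0.12 rad and angle between the x axis of bar4 and the x axis of fixture, either way round below 0.08 rad) or horizontal distance between bar4 and lane_home above 0.14 m) and value of joint carrier between 0.001 and 0.015 m and velocity of joint carrier between -0.005 and 0.005 m/s and linear speed of each of bar1, bar2, bar3, bar4 below 0.01 m/s); the robot touches nothing.
It fails at once if the bottle is moved more than 20 mm (distance of oil_bottle from where it was at the start of the episode above 0.02 m).
It fails at once if the can is moved more than 20 mm (distance of sample_can from where it was at the start of the episode above 0.02 m).
It fails at once if the wrench is moved more than 20 mm (distance of wrench from where it was at the start of the episode above 0.02 m).
It also fails if it takes over 72 s, if anything falls off the work surface, if the arm or the gripper's body presses on something with over 40 N, if the wrist force passes 120 N, or if a joint passes its speed limit or range.

ROBOT

A 6-joint arm with a two-finger parallel gripper is mounted at the origin on the work surface. World frame = base frame: x ahead of the robot, y to its left, z up, the work surface at z = 0. Lengths are in m, angles in degrees, forces in N, time in s.
With the tool pointing down it reaches from about 0.3 to 0.75 m from the base axis. Payload 8.5 kg.
Tool frame: the origin (TCP) lies between the finger pads; the fingertips stand env.finger_overhang ahead of it and the grasp point (between the pads) lies 2 mm behind it (env.finger_overhang is the distance from the TCP to the fingertips, in m); z points along the fingers, y is the line along which they close (so a half turn about z gives the same grasp; the last joint's range is limited). The gripper opens to 85 mm and grips with 20 to 120 N. Pads are 22 mm wide; open, the fingers measure 114 mm over their backs; the gripper's body (76 mm by 85 mm) begins 54 mm behind the grasp point. The pads swing forward as they close: fully open they stand 13 mm farther back than shut.
Start: joints at [52.523, 21.807, 74.336, -0, 83.858, -12.336], TCP at [0.234, 0.498, 0.248] pointing down, gripper open.
Joint ranges: [-178.18, 178.18], [-50.72, 133.34], [12.68, 142.11], [-81.47, 261.47], [9.98, 163.14], [-165.26, 165.26]. Speed limits (degrees/s): [136.94, 136.94, 180, 180, 180, 180].

INTERFACE

Orientations are given as a 3x3 rotation matrix whose columns are the frame's x, y, z axes.
In Python, from rig import env gives the robot as it stands. The module is installed in compiled form; this text tells all that it offers.
- The arm moves only by the tool jog_arm, never from a script. Its arguments are lists of equal length, an entry for each row: "hand": the finger opening in m, from 0 to 0.0854; "travel": the shift along the world's x, y, z in m, a list of three; "yaw": the turn about the world's z in rad. A call has exactly 5 rows; each row shifts and turns the commanded pose from where the row before left it; what a row does not reach is not made up. A row lasts 1/8 s, in which the tool goes at most 62.5 mm and 10.7 degrees, less where a joint would pass 70% of its speed; a pose out of reach is approached as far as the arm can. A call is refused whole if a number of a shift passes 0.0625 or a number of a turn 0.188, either way. A call with a gripper value outside its range is refused whole. The fingers move at their own pace and stop on an object; "grip_force" is the grip in N (left out, the last holds). Time passes only in rows, so rows that do not move let the fingers close, or fill a call up. It gives the time, the measured TCP pose, the force, the opening and the grip force at its end, in the units of the state.
- env.observe(): the state, without advancing time (a new reading comes with each control period).
- env.get_image(name): name is "scene" or "top"; returns the picture (384x512x3 uint8, red, green, blue); there is no depth.
- env.calibration(name): a dict with "fx", "fy", "cx", "cy" (pixels), "k1" (the pictures are not rectified: a ray, as slopes to the right and down, at radius r is drawn at 1 + k1 r^2 times it, then the intrinsics apply), "position" and "rotation" of the camera in the world. Camera axes: x right, y down, z forward; pixel columns grow to the right and rows downward; lengths in m; the calibration is good to about 2 mm. A picture is of the moment at which its call begins. calibration takes no time and is no camera call.
- env.close_job(): hands the job in; it is judged then, once.
The state is a dict: "time_s": time; "q": joint angles; "qvel": joint speeds; "joint_efforts": joint torques, N m; "position": TCP position; "tool_rot": TCP orientation; "ft_force": force on the tool from outside, world axes, zero at the start; "wrist_torque": the same for the moment, N m; "grip_width": finger opening in m; "gripper_force": force on a finger pad.
Only numpy, scipy, OpenCV 4.12 (cv2) and the standard library are available. Lean on these libraries where they do the work, as an engineer would, in place of code of your own. Each camera call takes 0.05 s, during which the arm holds its last target. There are 200 camera calls.

## Working session

There is one attempt and no reset: what is moved stays moved. The work goes in short steps, Python scripts to look and compute and a tool call to move; the robot and the scene stay as the last step left them, time stands still between calls to the robot, and variables do not carry over. Pictures are saved under pics/ and viewed, at most 10 in all, crops included, and the job is handed in when it is done.

Besides the shell and the picture viewer there is one more tool, called by a JSON object that holds its "api" and its "payload", one argument or row to a line. jog_arm: Moves the arm, as the interface text tells. Its arguments: {"type":"object","properties":{"hand":{"type":"array"},"travel":{"type":"array"},"yaw":{"type":"array"},"grip_force":{"type":"number"}},"required":["hand","travel","yaw"]}

```bash
mkdir -p pics; cat > h.py <<'E'
import numpy as np, cv2
from rig import env
def ray(cam,u,v):
    c=env.calibration(cam); d=np.array([(u-c["cx"])/c["fx"],(v-c["cy"])/c["fy"]]); s=d.copy()
    for _ in range(20): s=d/(1+c["k1"]*(s@s))
    R=np.array(c["rotation"]); return np.array(c["position"]),R@np.array([s[0],s[1],1.])
def at(cam,u,v,z):
    p,d=ray(cam,u,v); return p+d*(z-p[2])/d[2]
def px(cam,P):
    c=env.calibration(cam); q=np.array(c["rotation"]).T@(np.array(P)-np.array(c["position"])); s=q[:2]/q[2]; s=s*(1+c["k1"]*(s@s))
    return s*[c["fx"],c["fy"]]+[c["cx"],c["cy"]]
def snap(cam,name):
    im=env.get_image(cam)[:,:,::-1].copy(); cv2.imwrite(f"pics/{name}.png",im); return im
E
python3 - <<'E'
from h import *
for c in("top","scene"):
    snap(c,c+"0"); k=env.calibration(c); print(c,{a:np.round(b,3).tolist() for a,b in k.items()})
s=env.observe(); print({k:np.round(v,3).tolist() for k,v in s.items()}, env.finger_overhang)
E
```

```text
top {'fx': 370.254, 'fy': 370.254, 'cx': 253.681, 'cy': 194.905, 'k1': -0.023, 'position': [0.477, -0.03, 1.079], 'rotation': [[-0.005, -0.997, 0.072], [-1.0, 0.005, -0.002], [0.001, -0.072, -0.997]]}
scene {'fx': 383.493, 'fy': 383.493, 'cx': 251.789, 'cy': 187.824, 'k1': -0.031, 'position': [1.143, -0.04, 0.907], 'rotation': [[-0.019, 0.804, -0.594], [1.0, 0.015, -0.011], [-0.0, -0.594, -0.804]]}
{'time_s': 0.1, 'q': [52.527, 21.837, 74.377, -0.001, 83.857, -12.333], 'qvel': [-0.028, -0.135, -0.112, 0.028, 0.03, -0.018], 'joint_efforts': [0.004, -44.922, -23.166, -0.0, 0.004, -0.0], 'position': [0.234, 0.498, 0.248], 'tool_rot': [[-0.905, 0.425, -0.001], [0.425, 0.905, -0.001], [0.0, -0.001, -1.0]], 'ft_force': [0.077, 0.454, -0.323], 'wrist_torque': [0.019, -0.009, -0.048], 'gripper_force': 0.0, 'grip_width': 0.085} 0.017
```

View pics/top0.png

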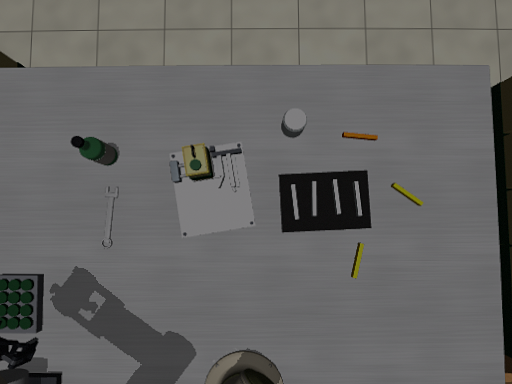

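View pics/scene0.png

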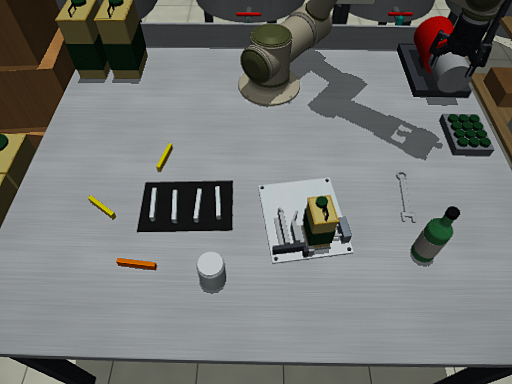

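The pictures show: in top, four bars on the mat (columns 295, 314, 337 and 359, row ~200), the plate around (213,190), and the can at (294,122). Next come the bar poses, plate corners and close-up crops.

```bash
python3 - <<'E'
from h import *
t=cv2.imread("pics/top0.png"); s=cv2.imread("pics/scene0.png")
a=cv2.resize(t[135:245,165:265],None,fx=5.4,fy=5.4,interpolation=cv2.INTER_CUBIC)
cv2.imwrite("pics/ct.png",a)
b=cv2.resize(s[170:270,255:355],None,fx=6,fy=6,interpolation=cv2.INTER_CUBIC); cv2.imwrite("pics/cs.png",b)
# bars
for cam,im,(x0,x1,y0,y1) in (("top",t,(282,370,172,230)),("scene",s,(140,232,183,229))):
    g=cv2.cvtColor(im,cv2.COLOR_BGR2GRAY)[y0:y1,x0:x1]
    m=(g>90).astype(np.uint8)
    n,l,st,c=cv2.connectedComponentsWithStats(m)
    for i in range(1,n):
        if st[i,4]<40: continue
        ys,xs=np.nonzero(l==i); (cx,cy),(w,h),an=cv2.minAreaRect(np.c_[xs,ys].astype(np.float32))
        R=cv2.boxPoints(((cx,cy),(w,h),an))+[x0,y0]
        e=[(R[j]+R[(j+1)%4])/2 for j in range(4)]
        k=0 if np.linalg.norm(e[0]-e[2])>np.linalg.norm(e[1]-e[3]) else 1
        A=at(cam,*e[k],.024);B=at(cam,*e[k+2],.024)
        if A[0]>B[0]:A,B=B,A
        print(cam,st[i,4],np.round((A+B)[:2]/2,4),"len",round(np.linalg.norm(B-A),4),"yaw",round(float(np.arctan2(*(B-A)[1::-1])),3),"px",np.round([cx+x0,cy+y0],1),np.round([w,h],1))
# plate
for cam,im in(("top",t),("scene",s)):
    g=cv2.cvtColor(im,cv2.COLOR_BGR2GRAY)
    print(cam,"bench/plate gray",g[215,212] if cam=="top" else g[205,270])
E
```

```text
top 135 [ 0.5494 -0.2685] len 0.0991 yaw 0.103 px [336.5 196. ] [34.6  3.7]
top 117 [ 0.544  -0.2025] len 0.0974 yaw -0.017 px [313.5 198. ] [34.  3.]
top 126 [ 0.5434 -0.3295] len 0.0983 yaw 0.099 px [357.8 198. ] [34.4  3.6]
top 134 [ 0.5355 -0.1477] len 0.0985 yaw 0.102 px [294.4 201.1] [34.5  3.8]
scene 86 [ 0.5271 -0.3616] len 0.0979 yaw 0.188 px [142. 197.] [28.  4.]
scene 143 [ 0.5363 -0.1472] len 0.1021 yaw 0.111 px [217.6 200.9] [30.   4.6]
scene 142 [ 0.5449 -0.3287] len 0.0992 yaw 0.09 px [152.5 202.4] [ 4.8 29.5]
scene 147 [ 0.5447 -0.2031] len 0.1013 yaw -0.015 px [197.3 203.1] [ 4.8 30.4]
scene 145 [ 0.5507 -0.2677] len 0.0978 yaw 0.099 px [173.9 204.5] [ 4.9 29.2]
top bench/plate gray 125
scene bench/plate gray 193
```

View pics/ct.png

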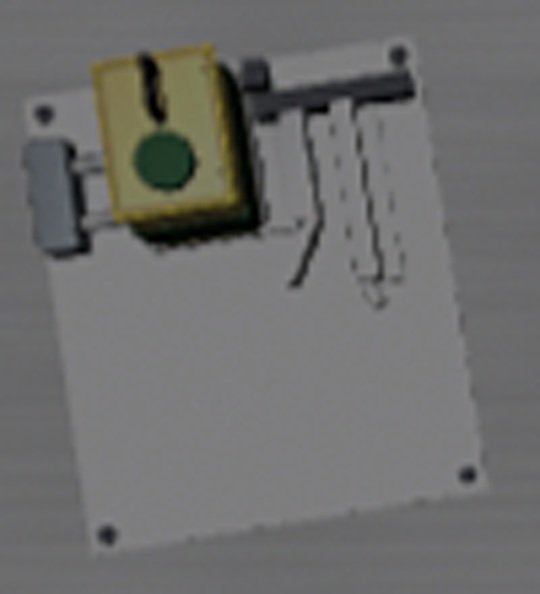

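View pics/cs.png

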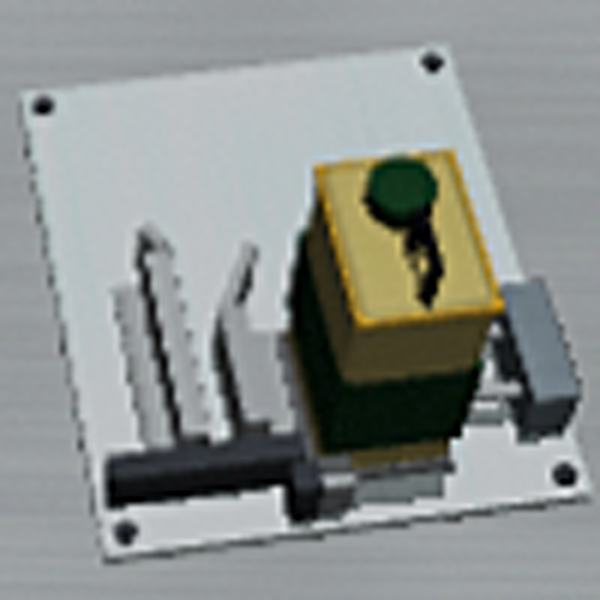

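The crops show the plate corners, the dark fence edge and the cheek edges. I'll fit the fixture pose from the corners in both views, then sample profiles across the lane at z = 40 mm.

```bash
cat > fit.py <<'E'
from h import *
loc=np.array([[-.155,-.065],[-.155,.150],[.095,.150],[.095,-.065]])
C={"top":(np.array([[491,490],[92,553],[25,97],[412,38]]),5.4,(165,135)),"scene":(np.array([[22,93],[447,45],[592,498],[107,562]]),6,(255,170))}
for cam,(p,f,o) in C.items():
    im=cv2.imread(f"pics/{cam}0.png")
    q=(p+.5)/f-.5+o
    W=np.array([at(cam,*a,.006)[:2] for a in q])
    lm,wm=loc.mean(0),W.mean(0); H=(loc-lm).T@(W-wm); U,S,V=np.linalg.svd(H); R=(U@V).T
    t=wm-R@lm; print(cam,"org",np.round(t,4),"yaw",np.round(np.arctan2(R[1,0],R[0,0]),4),"res mm",np.round((W-loc@R.T-t)*1e3,1).tolist())
    g=cv2.cvtColor(im,cv2.COLOR_BGR2GRAY).astype(np.float32)
    for x in(-.02,.01,.03,.045):
        ys=np.arange(-.06,.012,.002); L=[]
        for y in ys:
            w=R@[x,y]+t; u=px(cam,[*w,.040]); L.append(int(cv2.getRectSubPix(g,(1,1),(float(u[0]),float(u[1])))[0,0]))
        print(x,L)
E
python3 fit.py
```

```text
top org [0.6097 0.053 ] yaw 0.1564 res mm [[0.0, -1.1], [1.0, -0.1], [0.6, -0.4], [-1.6, 1.6]]
-0.02 [125, 125, 125, 125, 125, 125, 125, 125, 125, 124, 119, 111, 121, 127, 127, 119, 92, 75, 119, 127, 126, 125, 125, 125, 125, 125, 125, 125, 125, 126, 126, 127, 123, 100, 65, 55]
0.01 [126, 125, 125, 125, 125, 125, 125, 125, 125, 124, 123, 124, 125, 125, 125, 119, 108, 96, 112, 127, 126, 123, 115, 101, 119, 126, 126, 127, 121, 103, 73, 104, 128, 126, 126, 126]
0.03 [126, 126, 126, 126, 126, 125, 125, 125, 125, 125, 124, 123, 124, 125, 127, 123, 113, 95, 115, 127, 125, 123, 117, 108, 122, 126, 126, 124, 105, 84, 70, 110, 126, 125, 124, 124]
0.045 [125, 125, 125, 125, 125, 125, 125, 125, 124, 121, 111, 116, 123, 125, 125, 121, 113, 114, 121, 126, 125, 121, 112, 94, 113, 127, 127, 127, 123, 111, 84, 102, 125, 123, 122, 122]
scene org [0.6105 0.0535] yaw 0.155 res mm [[-0.6, 0.8], [-1.2, -0.4], [0.6, -1.0], [1.2, 0.6]]
-0.02 [191, 190, 190, 189, 190, 192, 193, 193, 191, 186, 184, 185, 189, 197, 130, 62, 47, 149, 165, 165, 161, 161, 155, 168, 188, 193, 193, 192, 193, 192, 192, 192, 192, 194, 188, 177]
0.01 [191, 191, 191, 192, 192, 193, 197, 171, 144, 144, 153, 158, 160, 156, 96, 44, 53, 155, 166, 164, 160, 158, 141, 158, 183, 195, 201, 179, 131, 56, 99, 137, 157, 155, 153, 161]
0.03 [192, 192, 192, 192, 193, 196, 197, 143, 128, 141, 157, 159, 164, 138, 81, 32, 79, 132, 161, 164, 159, 162, 171, 190, 198, 188, 145, 72, 37, 40, 80, 150, 157, 157, 155, 155]
0.045 [192, 192, 192, 192, 192, 194, 196, 171, 139, 133, 149, 157, 164, 148, 105, 44, 64, 116, 158, 165, 159, 163, 175, 192, 197, 202, 167, 94, 36, 32, 84, 149, 159, 157, 155, 154]
```

The gap comes out at about 15 mm from both views, so two bars should push the carrier back about 9 mm. The fixture is at about (0.610, 0.0533) with yaw 0.156. I'll grip the nearest bar (0.536, -0.1475, yaw 0.105) near its robot-side end, at about (0.501, -0.151).

{"api": "jog_arm", "payload": {
  "hand": [0.04,0.04,0.04,0.04,0.04],
  "travel": [
    [0.018,-0.043,0],
    [0.018,-0.043,0],
    [0.018,-0.043,0],
    [0.018,-0.043,0],
    [0.018,-0.043,0]
  ],
  "yaw": [0.036,0.036,0.036,0.036,0.036],
  "grip_force": 50
}}

```text
time_s: 0.72
position: [0.3239, 0.2815, 0.2482]
tool_rot: [[-0.967, 0.255, -0.0], [0.255, 0.967, -0.0], [0.0, -0.0, -1.0]]
ft_force: [1.1, -0.1, -1.1]
grip_width: 0.04
gripper_force: 0.0
```

{"api": "jog_arm", "payload": {
  "hand": [0.04,0.04,0.04,0.04,0.04],
  "travel": [
    [0.018,-0.043,0],
    [0.018,-0.043,0],
    [0.018,-0.043,0],
    [0.018,-0.043,0],
    [0.018,-0.043,0]
  ],
  "yaw": [0.036,0.036,0.036,0.036,0.036]
}}

```text
time_s: 1.35
position: [0.4139, 0.0664, 0.2482]
tool_rot: [[-0.997, 0.078, -0.0], [0.078, 0.997, 0.0], [0.0, 0.0, -1.0]]
ft_force: [1.4, -0.1, -0.1]
grip_width: 0.0404
gripper_force: 0.0
```

{"api": "jog_arm", "payload": {
  "hand": [0.04,0.04,0.04,0.04,0.04],
  "travel": [
    [0.018,-0.043,-0.02],
    [0.018,-0.043,-0.02],
    [0.018,-0.043,-0.02],
    [0.018,-0.043,-0.02],
    [0.018,-0.043,-0.02]
  ],
  "yaw": [0.036,0.036,0.036,0.036,0.036]
}}

```text
time_s: 1.98
position: [0.5039, -0.1486, 0.1474]
tool_rot: [[-0.995, -0.102, -0.0], [-0.102, 0.995, 0.0], [0.0, 0.0, -1.0]]
ft_force: [1.3, 0.7, 0.2]
grip_width: 0.0399
gripper_force: 0.0
```

{"api": "jog_arm", "payload": {
  "hand": [0.04,0.04,0.04,0.04,0.04],
  "travel": [
    [-0.003,-0.0025,-0.03],
    [0,0,-0.03],
    [0,0,-0.03],
    [0,0,-0.025],
    [0,0,-0.011]
  ],
  "yaw": [0,0,0,0,0]
}}

```text
time_s: 2.6
position: [0.5002, -0.1494, 0.021]
tool_rot: [[-0.995, -0.101, -0.002], [-0.101, 0.995, 0.001], [0.002, 0.001, -1.0]]
ft_force: [0.1, -0.8, 0.0]
grip_width: 0.0402
gripper_force: 0.0
```

{"api": "jog_arm", "payload": {
  "hand": [0.0,0.0,0.0,0.0,0.0],
  "travel": [
    [0,0,0],
    [0,0,0],
    [0,0,0],
    [0,0,0],
    [0,0,0]
  ],
  "yaw": [0,0,0,0,0]
}}

```text
time_s: 3.22
position: [0.501, -0.1498, 0.023]
tool_rot: [[-0.995, -0.101, 0.001], [-0.101, 0.995, -0.001], [-0.001, -0.001, -1.0]]
ft_force: [-1.3, -0.0, 6.0]
grip_width: 0.0107
gripper_force: 50.8
```

The grasp holds (width 10.7 mm, 50 N). Now I'll lift and carry the bar to the front of the lane.

{"api": "jog_arm", "payload": {
  "hand": [0.0,0.0,0.0,0.0,0.0],
  "travel": [
    [0,0,0.03],
    [0,0,0.04],
    [-0.0045,0.035,0],
    [-0.0045,0.035,0],
    [-0.0045,0.035,0]
  ],
  "yaw": [0,0,0.011,0.011,0.011]
}}

```text
time_s: 3.85
position: [0.4869, -0.0436, 0.0924]
tool_rot: [[-0.991, -0.134, 0.0], [-0.134, 0.991, -0.0], [-0.0, -0.0, -1.0]]
ft_force: [1.1, -0.9, -0.0]
grip_width: 0.0107
gripper_force: 50.0
```

{"api": "jog_arm", "payload": {
  "hand": [0.0,0.0,0.0,0.0,0.0],
  "travel": [
    [-0.0045,0.035,0],
    [-0.0045,0.035,0],
    [0,0,-0.02],
    [0,0,-0.02],
    [0,0,0]
  ],
  "yaw": [0.011,0.011,0,0,0]
}}

```text
time_s: 4.47
position: [0.4775, 0.0256, 0.0515]
tool_rot: [[-0.988, -0.156, -0.003], [-0.156, 0.988, 0.0], [0.003, 0.001, -1.0]]
ft_force: [-0.4, 0.7, -0.4]
grip_width: 0.0109
gripper_force: 49.9
```

```bash
cat > fx.py <<'E'
from h import *
O=np.array([.6102,.0533]); Y=.156; Rf=np.array([[np.cos(Y),-np.sin(Y)],[np.sin(Y),np.cos(Y)]])
def tof(w): return Rf.T@(np.array(w[:2])-O)
def tow(f): return Rf@np.array(f)+O
def view(name,crop=((165,135,265,255),(240,150,360,270))):
    out=[]
    for cam,(a,b,c,d) in zip(("top","scene"),crop):
        out.append(cv2.resize(snap(cam,name+cam)[b:d,a:c],(400,int(400*(d-b)/(c-a))),interpolation=cv2.INTER_CUBIC))
    h=min(o.shape[0] for o in out); cv2.imwrite(f"pics/{name}.png",np.hstack([o[:h] for o in out]))
def st():
    s=env.observe(); p=np.array(s["position"]); print("t",round(s["time_s"],2),"tcp",np.round(p,4),"fix",np.round(tof(p)*1e3,1),"yaw",round(float(np.arctan2(-s["tool_rot"][0][1],s["tool_rot"][1][1])),4),"F",np.round(s["ft_force"],1),"w",round(s["grip_width"],4))
E
python3 -c "
from fx import *
view('v1'); st()"
```

```text
t 4.58 tcp [0.4784 0.0253 0.0528] fix [-134.6   -7.2] yaw 0.1561 F [-0.5 -0.7 -0.1] w 0.0106
```

View pics/v1.png

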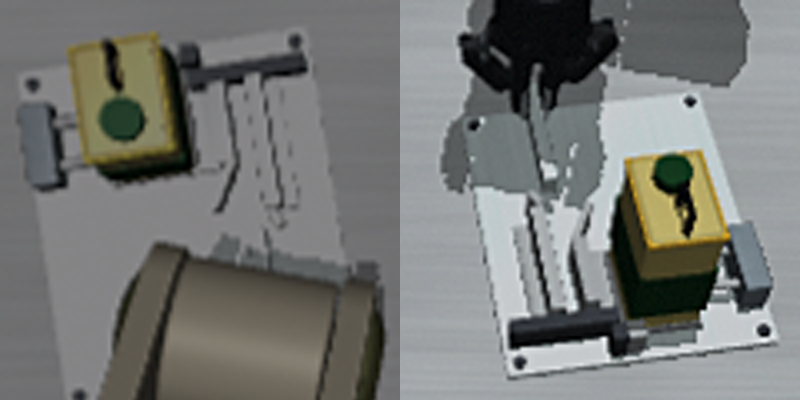

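The bar is held along the lane, and its bright front end shows at about crop (548,172), which is scene pixel (284.4, 201.6). Compare that with the prediction.

```bash
python3 - <<'E'
from fx import *
w=tow([-.0496,-.0072]); 
for z in(.0318,.043,.0538): print(z,(px("scene",[*w,z])-[240,150])*400/120+[400,0])
# lane mid line in same view for reference: gap mid at z .04 x=-35,0,30
im=cv2.imread("pics/v1scene.png"); g=im.astype(int).sum(2)//3
print(g[192:212,276:296])
E
```

```text
0.0318 [548.49205548 192.60181082]
0.043 [549.43602423 184.98813404]
0.0538 [550.36170199 177.51993571]
[[116 119 124  78  57 111 122 116 113 120 122 117 119 117 116 114 114 114
  114 116]
 [118 120 121  91  47 108 123 118 117  95 114 120 119 117 113 107 184 142
  112 116]
 [118 119 122  93  47 117 125 118 116  91 114 122 118 117 111 178 170 125
  113 115]
 [118 118 120 115  63  99 121 119 117 105 118 120 118 116 108 204 149 111
  113 117]
 [118 119 121 124  69  71 113 119 116 112 118 120 117 118 108 204 150 113
  116 114]
 [119 119 119 122  86  46 104 117 114 114 120 120 119 116 113 147 126 115
  116 115]
 [118 118 119 122  92  33 177 140 105 104  81 109 120 117 115 113 112 117
  117 115]
 [120 118 119 119 102  44 192 200 189 191 132 113 117 114 114 111 112 116
  116 114]
 [120 119 118 119 116  57 140 204 212 211 184 131 113 109 183 140 111 117
  118 116]
 [122 117 117 120 120  72  72 194 211 207 208 143 114 109 205 150 110 115
  119 118]
 [120 119 117 120 121  87  40 194 218 216 222 133 106 110 206 152 111 114
  116 118]
 [120 120 118 119 119  91  39 162 164 146 135  99 111 114 148 126 112 114
  120 116]
 [121 121 120 118 117 114  57  95  91  78  71 102 120 115 114 115 116 115
  116 118]
 [120 119 116 117 118 123  67  67  77  75  74 111 119 116 113 115 116 115
  115 118]
 [117 117 117 121 119 117  77  72  77  74  77 110 114 184 142 113 117 116
  117 118]
 [108 111 129 154 142 120  92  85  91  89  73 105 108 207 152 112 117 116
  115 116]
 [191 169 125 159 170 144 113 108 113 114 104 108 179 168 125 113 118 117
  114 113]
 [214 188  94 109 166 166 141 119 114 115 108 101 199 148 112 116 118 117
  113 108]
 [210 188  84  46 110 159 128 112 112 182 193 188 210 145 112 113 115 117
  111 132]
 [211 169  69  48  88 140 144  94 100 142 200 211 213 137 103 105 106 110
  109 151]]
```

The bar's position agrees with the prediction to under 1 mm. Lower it and insert.

{"api": "jog_arm", "payload": {
  "hand": [0.0,0.0,0.0,0.0,0.0],
  "travel": [
    [0,0.0007,-0.012],
    [0,0,-0.0115],
    [0,0,0],
    [0.0148,0.0023,0],
    [0.0099,0.0016,0]
  ],
  "yaw": [0,0,0,0,0]
}}

```text
time_s: 5.2
position: [0.5035, 0.03, 0.0289]
tool_rot: [[-0.988, -0.156, 0.0], [-0.156, 0.988, -0.0], [-0.0, -0.0, -1.0]]
ft_force: [0.1, -0.3, -0.2]
grip_width: 0.0106
gripper_force: 50.0
```

{"api": "jog_arm", "payload": {
  "hand": [0.0,0.0,0.0,0.0,0.0],
  "travel": [
    [0.0099,0.0016,0],
    [0.0099,0.0016,0],
    [0.0099,0.0016,0],
    [0.0099,0.0016,0],
    [0,0,0]
  ],
  "yaw": [0,0,0,0,0]
}}

```text
time_s: 5.82
position: [0.5431, 0.0365, 0.0287]
tool_rot: [[-0.988, -0.156, 0.0], [-0.156, 0.988, -0.0], [-0.0, -0.0, -1.0]]
ft_force: [-0.1, 0.6, -0.6]
grip_width: 0.0109
gripper_force: 49.9
```

```bash
python3 -c "
from fx import *
st()"
```

```text
t 5.83 tcp [0.5431 0.0365 0.0287] fix [-69.   -6.2] yaw 0.1564 F [-0.1  0.6 -0.6] w 0.0109
```

{"api": "jog_arm", "payload": {
  "hand": [0.0,0.0,0.0,0.0,0.0],
  "travel": [
    [0.0069,0.0011,0],
    [0.0002,-0.001,0],
    [0.0002,-0.001,-0.0005],
    [0,0,-0.001],
    [0,0,0]
  ],
  "yaw": [0,0,0,0,0]
}}

```text
time_s: 6.45
position: [0.5496, 0.0355, 0.0273]
tool_rot: [[-0.988, -0.155, -0.0], [-0.155, 0.988, 0.0], [0.0, 0.0, -1.0]]
ft_force: [-0.6, -0.1, -1.2]
grip_width: 0.0103
gripper_force: 49.9
```

{"api": "jog_arm", "payload": {
  "hand": [0.03,0.03,0.03,0.03,0.03],
  "travel": [
    [0,0,0],
    [0,0,0],
    [0,0,0.01],
    [0,0,0.02],
    [-0.03,-0.0047,0]
  ],
  "yaw": [0,0,0,0,0]
}}

```text
time_s: 7.08
position: [0.5215, 0.0306, 0.0592]
tool_rot: [[-0.988, -0.156, 0.005], [-0.156, 0.988, -0.001], [-0.005, -0.002, -1.0]]
ft_force: [-0.1, -0.0, -0.6]
grip_width: 0.03
gripper_force: 0.0
```

```bash
python3 -c "
from fx import *
st()"
```

```text
t 7.08 tcp [0.5215 0.0306 0.0592] fix [-91.2  -8.7] yaw 0.1567 F [-0.1 -0.  -0.6] w 0.03
```

Now close the fingers, drop behind the bar and push it home.

{"api": "jog_arm", "payload": {
  "hand": [0.0,0.0,0.0,0.0,0.0],
  "travel": [
    [-0.009,0.0055,0],
    [0,0,0],
    [0,0,-0.012],
    [0,0,-0.015],
    [0.005,0.0008,0]
  ],
  "yaw": [0,0,0,0,0]
}}

```text
time_s: 7.7
position: [0.5152, 0.0372, 0.0286]
tool_rot: [[-0.988, -0.155, -0.004], [-0.155, 0.988, 0.001], [0.003, 0.001, -1.0]]
ft_force: [0.0, -1.0, 1.3]
grip_width: -0.0002
gripper_force: 0.0
```

{"api": "jog_arm", "payload": {
  "hand": [0.0,0.0,0.0,0.0,0.0],
  "travel": [
    [0.0059,0.0009,0],
    [0.0059,0.0009,0],
    [0.0059,0.0009,0],
    [0.0059,0.0009,0],
    [0,0,0]
  ],
  "yaw": [0,0,0,0,0]
}}

```text
time_s: 8.32
position: [0.5398, 0.0407, 0.0304]
tool_rot: [[-0.988, -0.156, 0.001], [-0.156, 0.988, -0.0], [-0.001, -0.0, -1.0]]
ft_force: [0.0, 1.2, -0.6]
grip_width: 0.0003
gripper_force: 0.0
```

```bash
python3 -c "
from fx import *
st()"
```

```text
t 8.32 tcp [0.5398 0.0407 0.0304] fix [-71.5  -1.5] yaw 0.1563 F [ 0.   1.2 -0.6] w 0.0003
```

{"api": "jog_arm", "payload": {
  "hand": [0.0,0.0,0.0,0.0,0.0],
  "travel": [
    [0.0059,0.0009,0],
    [0.0049,0.0008,0],
    [0.004,0.0006,0],
    [0.002,0.0003,0],
    [0,0,0]
  ],
  "yaw": [0,0,0,0,0]
}}

```text
time_s: 8.95
position: [0.5563, 0.0433, 0.0303]
tool_rot: [[-0.988, -0.156, 0.0], [-0.156, 0.988, -0.0], [-0.0, -0.0, -1.0]]
ft_force: [0.7, 0.4, -0.3]
grip_width: -0.0
gripper_force: 0.0
```

```bash
python3 -c "
from fx import *
st(); view('v2')"
```

```text
t 8.95 tcp [0.5563 0.0433 0.0303] fix [-54.8  -1.5] yaw 0.1562 F [ 0.7  0.4 -0.3] w -0.0
```

View pics/v2.png

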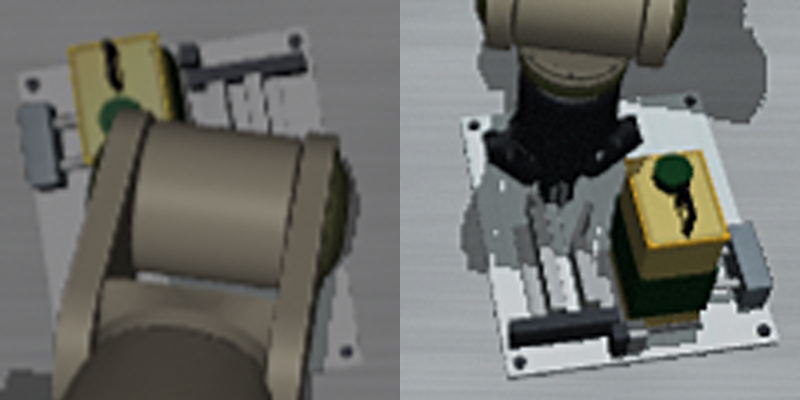

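The bar is in the lane, its front at about crop (570,310), beside the stop. Creep on until the force rises.

{"api": "jog_arm", "payload": {
  "hand": [0.0,0.0,0.0,0.0,0.0],
  "travel": [
    [0.001,0.0002,0],
    [0.001,0.0002,0],
    [0.001,0.0001,0],
    [0,0,0],
    [0,0,0]
  ],
  "yaw": [0,0,0,0,0]
}}

```text
time_s: 9.68
position: [0.5592, 0.0438, 0.0303]
tool_rot: [[-0.988, -0.156, 0.0], [-0.156, 0.988, -0.0], [-0.0, -0.0, -1.0]]
ft_force: [-1.2, 0.0, 0.4]
grip_width: -0.0002
gripper_force: 0.0
```

```bash
python3 -c "
from fx import *
st()"
```

```text
t 9.68 tcp [0.5592 0.0438 0.0303] fix [-51.8  -1.5] yaw 0.1562 F [-1.2  0.   0.4] w -0.0002
```

{"api": "jog_arm", "payload": {
  "hand": [0.0,0.0,0.0,0.0,0.0],
  "travel": [
    [0.001,0.0002,0],
    [0.0005,0.0001,0],
    [0.0005,0.0001,0],
    [0,0,0],
    [0,0,0]
  ],
  "yaw": [0,0,0,0,0]
}}

```text
time_s: 10.3
position: [0.5595, 0.044, 0.0303]
tool_rot: [[-0.988, -0.156, -0.004], [-0.156, 0.988, -0.0], [0.004, 0.0, -1.0]]
ft_force: [-8.3, -2.2, 5.1]
grip_width: -0.0001
gripper_force: 4.3
```

```bash
python3 -c "
from fx import *
st()"
```

```text
t 10.3 tcp [0.5595 0.044  0.0303] fix [-51.5  -1.3] yaw 0.1564 F [-8.3 -2.2  5.1] w -0.0001
```

Contact at 8 N with the finger front at about x = -40, so bar 1 is home. Retract and fetch the second bar, gripping at (0.509, -0.202) with yaw -0.016.

{"api": "jog_arm", "payload": {
  "hand": [0.0,0.0,0.0,0.04,0.04],
  "travel": [
    [-0.02,-0.003,0],
    [0,0,0.03],
    [0,0,0.04],
    [-0.0053,-0.0405,0],
    [-0.0053,-0.0405,0]
  ],
  "yaw": [0,0,0,-0.029,-0.029]
}}

```text
time_s: 10.92
position: [0.5308, -0.0406, 0.101]
tool_rot: [[-0.995, -0.098, 0.002], [-0.098, 0.995, -0.001], [-0.002, -0.001, -1.0]]
ft_force: [0.7, 1.2, -0.1]
grip_width: 0.0357
gripper_force: 0.0
```

{"api": "jog_arm", "payload": {
  "hand": [0.04,0.04,0.04,0.04,0.04],
  "travel": [
    [-0.0053,-0.0405,0],
    [-0.0053,-0.0405,0],
    [-0.0053,-0.0405,0],
    [-0.0053,-0.0405,0],
    [0,0,0]
  ],
  "yaw": [-0.029,-0.029,-0.029,-0.027,0]
}}

```text
time_s: 11.55
position: [0.5092, -0.2043, 0.1003]
tool_rot: [[-1.0, 0.019, 0.001], [0.019, 1.0, -0.001], [-0.001, -0.001, -1.0]]
ft_force: [-0.1, 0.1, -0.3]
grip_width: 0.04
gripper_force: 0.0
```

```bash
python3 -c "
from fx import *
st(); view('v3')"
```

```text
t 11.55 tcp [ 0.5092 -0.2043  0.1003] fix [-139.7 -238.7] yaw -0.0193 F [-0.1  0.1 -0.3] w 0.04
```

View pics/v3.png

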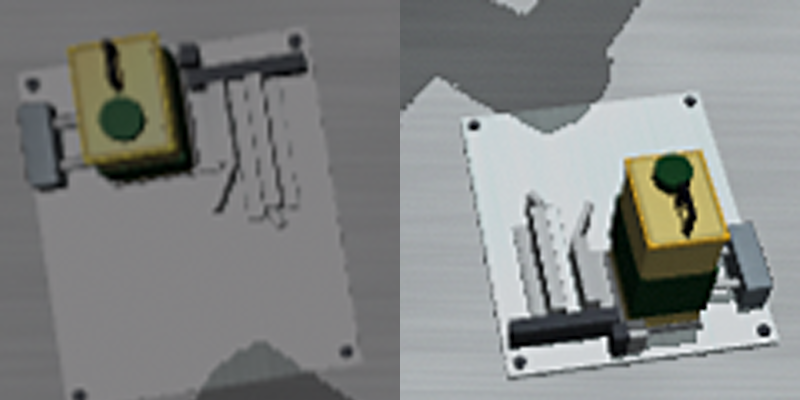

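Bar 1 sits in the lane next to the fence and touches the stop, with its rear end at about crop (256,216) in the top view and a gap to the cheek. Now grip bar 2.

{"api": "jog_arm", "payload": {
  "hand": [0.04,0.04,0.04,0.04,0.04],
  "travel": [
    [0,0.0015,-0.025],
    [0,0,-0.025],
    [0,0,-0.018],
    [0,0,-0.0085],
    [0,0,0]
  ],
  "yaw": [0,0,0,0,0]
}}

```text
time_s: 12.28
position: [0.5095, -0.1996, 0.0237]
tool_rot: [[-1.0, 0.015, -0.0], [0.015, 1.0, 0.0], [0.0, 0.0, -1.0]]
ft_force: [-0.1, 0.3, 0.2]
grip_width: 0.0399
gripper_force: 0.0
```

{"api": "jog_arm", "payload": {
  "hand": [0.0,0.0,0.0,0.0,0.0],
  "travel": [
    [0,0,0],
    [0,0,0],
    [0,0,0],
    [0,0,0],
    [0,0,0]
  ],
  "yaw": [0,0,0,0,0]
}}

```text
time_s: 12.9
position: [0.5097, -0.2005, 0.0247]
tool_rot: [[-1.0, 0.016, 0.001], [0.016, 1.0, -0.001], [-0.001, -0.001, -1.0]]
ft_force: [-0.7, 1.4, 6.7]
grip_width: 0.0108
gripper_force: 49.8
```

```bash
python3 -c "
from fx import *
st(); print(tow([-.125,.008]))"
```

```text
t 12.9 tcp [ 0.5097 -0.2005  0.0247] fix [-138.7 -235.1] yaw -0.0158 F [-0.7  1.4  6.7] w 0.0108
[0.48547497 0.04178185]
```

{"api": "jog_arm", "payload": {
  "hand": [0.0,0.0,0.0,0.0,0.0],
  "travel": [
    [0,0,0.03],
    [0,0,0.04],
    [-0.0056,0.0398,0],
    [-0.0056,0.0398,0],
    [-0.0056,0.0398,0]
  ],
  "yaw": [0,0,0.029,0.029,0.029]
}}

```text
time_s: 13.52
position: [0.4922, -0.0798, 0.094]
tool_rot: [[-0.997, -0.072, 0.0], [-0.072, 0.997, -0.0], [-0.0, -0.0, -1.0]]
ft_force: [-0.8, 0.4, -1.3]
grip_width: 0.0109
gripper_force: 49.0
```

{"api": "jog_arm", "payload": {
  "hand": [0.0,0.0,0.0,0.0,0.0],
  "travel": [
    [-0.0056,0.0398,0],
    [-0.0056,0.0398,0],
    [-0.0056,0.0398,0],
    [0,0,-0.02],
    [0,0,-0.02]
  ],
  "yaw": [0.029,0.028,0.028,0,0]
}}

```text
time_s: 14.15
position: [0.4758, 0.039, 0.0536]
tool_rot: [[-0.988, -0.157, 0.001], [-0.157, 0.988, -0.0], [-0.001, -0.0, -1.0]]
ft_force: [0.8, 0.1, -0.8]
grip_width: 0.0106
gripper_force: 49.0
```

```bash
python3 -c "
from fx import *
view('v4'); st(); p=env.observe()['position']; w=tow(tof(p)+[.085,0]); print((px('scene',[*w,p[2]-.0007])-[240,150])*400/120+[400,0],px('scene',[*w,p[2]-.0007]))
im=cv2.imread('pics/v4scene.png'); print((im.astype(int).sum(2)//3)[196:212,276:300])"
```

```text
t 14.25 tcp [0.4748 0.0387 0.0526] fix [-136.     6.6] yaw 0.1564 F [ 1.2 -0.2  0.4] w 0.011
[566.68081165 175.4932197 ] [290.00424349 202.64796591]
[[118 118 119 116 116 116 117 120 121  67  83 115 118 112 125 120 116 117
  109 181 137 110 115 116]
 [119 117 120 117 116 117 116 120 125  76  55 104 112 105 112 114 115 118
  111 207 149 110 117 116]
 [119 118 117 116 116 115 118 118 123  91  38 174 194 190 193 115 103 117
  109 142 120 111 114 116]
 [119 118 117 117 116 116 116 118 123  93  41 195 218 210 213 141 106 115
  109 178 135 111 113 115]
 [120 117 117 117 116 116 115 118 120 103  51 148 205 207 208 160 114 112
  110 204 147 110 112 116]
 [121 119 117 119 115 115 115 118 120 120  62  91 196 211 207 201 136 109
  108 206 148 109 113 116]
 [121 120 117 117 116 115 116 117 118 125  77  40 199 221 217 224 148 108
  109 143 123 111 114 116]
 [118 119 117 117 116 115 116 116 118 122  91  39 129 139 130 130 115 107
  182 139 108 113 117 116]
 [119 119 120 117 115 115 117 118 118 121 106  59  74  73  63  86 111 108
  209 152 110 112 114 114]
 [117 119 117 114 115 114 116 115 117 118 121  71  70  79  76  88 111 111
  142 124 111 115 114 114]
 [107 109 109 119 115 109 114 113 117 117 123  85  74  76  74  74 108 110
  178 141 113 115 114 114]
 [189 194 182 161 172 126 104 104 107 108 116 103  82  96  80  96 114 107
  203 149 113 114 112 115]
 [210 194 149 160 178 172 185 189 190 194 140 114 110 116 106 106 109 100
  201 150 113 115 114 114]
 [208 183  91 108 161 170 188 207 210 217 147 112 117 116 184 194 191 190
  161 117 112 114 112 111]
 [209 188  85  46 108 153 130 192 211 215 145 110 115 114 141 201 211 214
  134 126 145 132 115 105]
 [210 168  70  46  86 138 133 151 171 189 145 114 113 113 105 190 207 206
  192 166 164 124 104  94]]
```

The tip is where expected (scene pixel 290, 202.7). Lower it beside bar 1 and bring it forward.

{"api": "jog_arm", "payload": {
  "hand": [0.0,0.0,0.0,0.0,0.0],
  "travel": [
    [0,0,-0.012],
    [0,0,-0.011],
    [0.0128,0.002,0],
    [0.0128,0.002,0],
    [0,0,0]
  ],
  "yaw": [0,0,0,0,0],
  "grip_force": 80
}}

```text
time_s: 14.88
position: [0.5028, 0.0425, 0.0311]
tool_rot: [[-0.988, -0.156, 0.002], [-0.156, 0.988, -0.0], [-0.002, -0.001, -1.0]]
ft_force: [-0.2, -0.3, -0.1]
grip_width: 0.0097
gripper_force: 83.0
```

{"api": "jog_arm", "payload": {
  "hand": [0.0,0.0,0.0,0.0,0.0],
  "travel": [
    [0.0002,-0.0012,0],
    [0.0002,-0.0012,0],
    [0.0059,0.0009,0],
    [0.0059,0.0009,0],
    [0,0,0]
  ],
  "yaw": [0,0,0,0,0]
}}

```text
time_s: 15.5
position: [0.5137, 0.0418, 0.0306]
tool_rot: [[-0.988, -0.155, -0.001], [-0.155, 0.988, -0.0], [0.001, -0.0, -1.0]]
ft_force: [-1.0, -1.9, -1.1]
grip_width: 0.0099
gripper_force: 83.0
```

```bash
python3 -c "
from fx import *
st()"
```

```text
t 15.5 tcp [0.5137 0.0418 0.0306] fix [-97.2   3.6] yaw 0.1561 F [-1.  -1.9 -1.1] w 0.0099
```

{"api": "jog_arm", "payload": {
  "hand": [0.0,0.0,0.0,0.0,0.0],
  "travel": [
    [0.0049,0.0008,0],
    [0.0049,0.0008,0],
    [0.0049,0.0008,0],
    [0,0,0],
    [0,0,0]
  ],
  "yaw": [0,0,0,0,0]
}}

```text
time_s: 16.12
position: [0.528, 0.0442, 0.0306]
tool_rot: [[-0.988, -0.155, -0.001], [-0.155, 0.988, -0.0], [0.001, 0.0, -1.0]]
ft_force: [-0.8, -2.6, -3.7]
grip_width: 0.01
gripper_force: 82.7
```

```bash
python3 -c "
from fx import *
st()"
```

```text
t 16.12 tcp [0.528  0.0442 0.0306] fix [-82.6   3.8] yaw 0.1561 F [-0.8 -2.6 -3.7] w 0.01
```

{"api": "jog_arm", "payload": {
  "hand": [0.0,0.0,0.0,0.0,0.0],
  "travel": [
    [0.0049,0.0008,0],
    [0.0049,0.0008,0],
    [0.0049,0.0008,0],
    [0.004,0.0006,0],
    [0,0,0]
  ],
  "yaw": [0,0,0,0,0]
}}

```text
time_s: 16.75
position: [0.5478, 0.0473, 0.0309]
tool_rot: [[-0.988, -0.156, 0.002], [-0.156, 0.988, -0.0], [-0.002, -0.0, -1.0]]
ft_force: [0.6, -2.1, -1.7]
grip_width: 0.0097
gripper_force: 82.9
```

```bash
python3 -c "
from fx import *
st(); view('v5')"
```

```text
t 16.75 tcp [0.5478 0.0473 0.0309] fix [-62.5   3.8] yaw 0.1563 F [ 0.6 -2.1 -1.7] w 0.0097
```

View pics/v5.png

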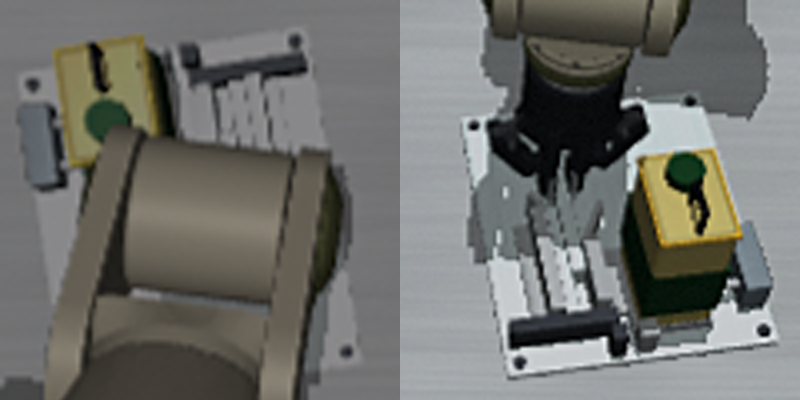

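Bar 2's tip is wedged in beside bar 1, and the tin has visibly shifted back. Release, get behind it, and push both bars home.

{"api": "jog_arm", "payload": {
  "hand": [0.0,0.0,0.03,0.03,0.03],
  "travel": [
    [0,0,-0.001],
    [0,0,-0.001],
    [0,0,0],
    [0,0,0],
    [0,0,0.01]
  ],
  "yaw": [0,0,0,0,0]
}}

```text
time_s: 17.48
position: [0.5463, 0.0475, 0.0385]
tool_rot: [[-0.988, -0.156, -0.002], [-0.156, 0.988, 0.0], [0.002, 0.001, -1.0]]
ft_force: [-0.4, 0.1, -0.4]
grip_width: 0.0299
gripper_force: 0.0
```

{"api": "jog_arm", "payload": {
  "hand": [0.03,0.03,0.0,0.0,0.0],
  "travel": [
    [0,0,0.025],
    [-0.0355,-0.0096,0],
    [0,0,0],
    [0,0,-0.015],
    [0,0,-0.017]
  ],
  "yaw": [0,0,0,0,0]
}}

```text
time_s: 18.1
position: [0.5125, 0.0377, 0.032]
tool_rot: [[-0.988, -0.155, 0.002], [-0.155, 0.988, -0.0], [-0.002, -0.0, -1.0]]
ft_force: [0.0, 0.7, 0.1]
grip_width: 0.0003
gripper_force: 0.0
```

```bash
python3 -c "
from fx import *
st()"
```

```text
t 18.1 tcp [0.5125 0.0377 0.032 ] fix [-98.9  -0.2] yaw 0.1561 F [0.  0.7 0.1] w 0.0003
```

{"api": "jog_arm", "payload": {
  "hand": [0.0,0.0,0.0,0.0,0.0],
  "travel": [
    [0.0059,0.0009,-0.001],
    [0.0059,0.0009,0],
    [0.0059,0.0009,0],
    [0.0059,0.0009,0],
    [0,0,0]
  ],
  "yaw": [0,0,0,0,0]
}}

```text
time_s: 18.73
position: [0.5355, 0.0414, 0.0311]
tool_rot: [[-0.988, -0.156, 0.001], [-0.156, 0.988, -0.0], [-0.001, -0.0, -1.0]]
ft_force: [-1.4, -0.4, -0.6]
grip_width: 0.0001
gripper_force: 0.7
```

{"api": "jog_arm", "payload": {
  "hand": [0.0,0.0,0.0,0.0,0.0],
  "travel": [
    [0.0059,0.0009,0],
    [0.0059,0.0009,0],
    [0.004,0.0006,0],
    [0.002,0.0003,0],
    [0,0,0]
  ],
  "yaw": [0,0,0,0,0]
}}

```text
time_s: 19.35
position: [0.5522, 0.044, 0.0311]
tool_rot: [[-0.988, -0.156, -0.002], [-0.156, 0.988, -0.0], [0.002, 0.0, -1.0]]
ft_force: [-6.3, -0.5, 2.7]
grip_width: -0.0002
gripper_force: 3.1
```

```bash
python3 -c "
from fx import *
st()"
```

```text
t 19.35 tcp [0.5522 0.044  0.0311] fix [-58.7  -0.1] yaw 0.1564 F [-6.3 -0.5  2.7] w -0.0002
```

{"api": "jog_arm", "payload": {
  "hand": [0.0,0.0,0.0,0.0,0.0],
  "travel": [
    [0.002,0.0003,0],
    [0.002,0.0003,0],
    [0.001,0.0002,0],
    [0,0,0],
    [0,0,0]
  ],
  "yaw": [0,0,0,0,0]
}}

```text
time_s: 19.98
position: [0.557, 0.0448, 0.0311]
tool_rot: [[-0.988, -0.156, -0.002], [-0.156, 0.988, -0.0], [0.002, 0.0, -1.0]]
ft_force: [-6.8, -2.3, 1.9]
grip_width: -0.0002
gripper_force: 3.4
```

```bash
python3 -c "
from fx import *
st()"
```

```text
t 19.98 tcp [0.557  0.0448 0.0311] fix [-53.8  -0.1] yaw 0.1564 F [-6.8 -2.3  1.9] w -0.0002
```

{"api": "jog_arm", "payload": {
  "hand": [0.0,0.0,0.0,0.0,0.0],
  "travel": [
    [0.001,0.0002,0],
    [0.001,0.0001,0],
    [0.001,0.0002,0],
    [0,0,0],
    [0,0,0]
  ],
  "yaw": [0,0,0,0,0]
}}

```text
time_s: 20.6
position: [0.5593, 0.0452, 0.0311]
tool_rot: [[-0.988, -0.156, -0.004], [-0.156, 0.988, -0.0], [0.004, 0.0, -1.0]]
ft_force: [-10.7, -2.8, 6.4]
grip_width: 0.0002
gripper_force: 5.3
```

```bash
python3 -c "
from fx import *
st()"
```

```text
t 20.6 tcp [0.5593 0.0452 0.0311] fix [-51.6  -0.1] yaw 0.1565 F [-10.7  -2.8   6.4] w 0.0002
```

That is the same finger position as for bar 1 at home (-51.6), and the force is rising. One last nudge, then retract and look.

{"api": "jog_arm", "payload": {
  "hand": [0.0,0.0,0.0,0.0,0.0],
  "travel": [
    [0.001,0.0002,0],
    [0,0,0],
    [-0.03,-0.005,0],
    [-0.03,-0.005,0.02],
    [0,0,0.04]
  ],
  "yaw": [0,0,0,0,0]
}}

```text
time_s: 21.22
position: [0.5001, 0.0355, 0.0909]
tool_rot: [[-0.988, -0.155, -0.003], [-0.155, 0.988, 0.001], [0.003, 0.001, -1.0]]
ft_force: [0.4, 0.7, 0.5]
grip_width: 0.0
gripper_force: 0.0
```

{"api": "jog_arm", "payload": {
  "hand": [0.0,0.0,0.0,0.0,0.0],
  "travel": [
    [-0.03,-0.04,0.03],
    [-0.03,-0.04,0.03],
    [-0.02,-0.04,0],
    [0,-0.04,0],
    [0,0,0]
  ],
  "yaw": [0,0,0,0,0]
}}

```text
time_s: 21.85
position: [0.4225, -0.1269, 0.1515]
tool_rot: [[-0.988, -0.152, 0.003], [-0.152, 0.988, -0.002], [-0.002, -0.002, -1.0]]
ft_force: [-0.2, 0.5, -0.3]
grip_width: 0.0003
gripper_force: 0.0
```

```bash
python3 -c "
from fx import *
st(); view('v6')"
```

```text
t 21.85 tcp [ 0.4225 -0.1269  0.1515] fix [-213.4 -148.8] yaw 0.1527 F [-0.2  0.5 -0.3] w 0.0003
```

View pics/v6.png

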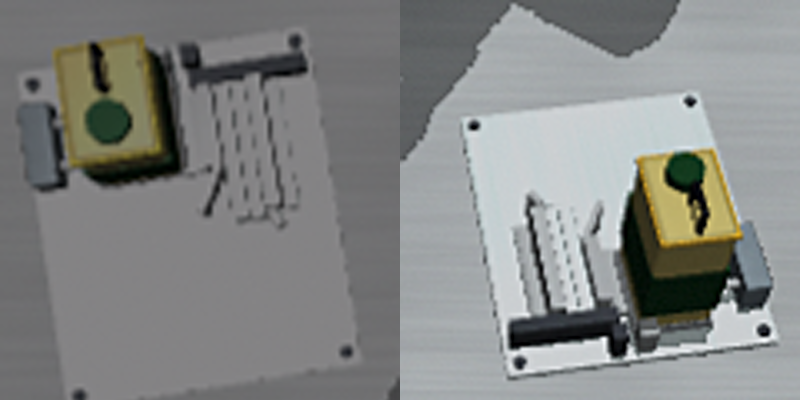

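Both bars stand square against the stop, with rear ends level at about crop (240-275, 215). The tin has moved back about 8-10 mm, and the two spare bars are still on the mat.

```bash
python3 -c "
from h import *
print(env.close_job())"
```

```text
the job is handed in; nothing more can be done
None
```

I packed two bars fully home in the lane and handed the job in at about 22 s. The carrier is pushed back roughly 8–10 mm, going by the shift of the tin in the pictures. The two spare bars were left on the mat, the bottle, can and wrench were never approached, and no verdict came back.

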